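# Clear the chassis-punching plate

### The job

Clean up after punching: take the scraper block by its handle and wipe all the punched slugs off the punching plate, over its open edge into the chip bin, moving them on the plate only with the scraper and never with the fingers (a slug that ends up on the bench may be picked up and dropped in the bin). Then, with all slugs in the bin, swing the bin's retaining bar down until it lies fully home in its forked catch, and hang the scraper upright by its eye on the rack's peg; leave it hanging still and disturb nothing else on the bench.

Things in the scene. Friction and masses are not known exactly. Their poses are not given: they have to be found in the camera images.
- punch_plate: Fixed dark punching plate with a chip bin at its +y end. Origin on the bench, z up, yaw within 0.15 rad of zero. Flat top at z = 40 mm, clear over x = -75..75, y = -140..120 mm. Grey lips 10 mm wide, top at z = 52 mm, along both x sides and the -y end; the edge at y = +120 mm is open and drops into the bin
- bin_floor (a point): centre of the chip bin's floor, at x 0, y 165, z 4 mm in the plate's frame. Bin inside: x = -75..75, y = 120..210 mm of the plate's frame; walls 5 to 10 mm thick up to z = 70 mm on the three sides away from the plate. The bar's forked catch (prongs to z = 90 mm, 24 mm apart, at x = -90, y = 165) stands outside its -x wall, the hinge block outside its +x wall
- bar (a joint): retaining bar, steel strap 190 x 16 (plate y) x 6 mm, hinged at bar_hinge about the plate's y. 0 = closed: level across the bin's mouth, centre line 78 mm above the bench, free end in the forked catch. Grows as it opens, to 2.1 rad; 1.57 is upright, more leans away to the plate's +x. Starts at 1.75 to 1.95
- bar_grip (a point): point on the bar's centre line 160 mm from the hinge, 30 mm short of the free end; moves with the bar. At bar angle a it lies at bar_hinge + 160 mm * (-cos a along the plate's x, sin a up)
- bar_hinge (a point): centre of the bar's hinge, at x 100, y 165, z 78 mm in the plate's frame. The hinge is stiff (0.11 N m): the bar stays where it is left, so it has to be brought all the way down; about 1.2 N at its end moves it
- scraper: Loose scraper block, 0.16 to 0.26 kg, standing upright left or right of the plate, yaw up to 0.6 rad either way. Origin at the centre of its underside. Black foot 36 (x) x 66 (y) x 24 mm high; its 66 mm broad faces look along +-x and do the pushing. Wooden handle above, 22 (x) x 54 mm (y), 102 mm high in all. Same front and back
- scraper_grip (a point): middle of the handle's solid grip, 80 mm above the underside: grip it here across its 22 mm thickness (scraper x). The solid grip runs from 56 to 102 mm above the underside
- scraper_eye (a point): centre of the scraper's eye, 40 mm above the underside: an opening 30 mm wide (y), from 24 to 56 mm above the underside, right through along the scraper's x. Its top corners are cut off at 45 degrees (12 mm each way), so that it centres itself on a peg
- rack: Fixed rack with one 8 mm steel peg, on the side of the plate where the scraper is not; origin on the bench below the middle of the peg, yaw up to 0.25 rad. Post at x = +85 mm, 104 mm high, on a foot x = 60..120, y = +-45, 12 mm high. Nothing lies below the peg
- peg_mid (a point): point on the peg's centre line above rack's origin, 104.5 mm high within 2 mm. The peg runs along the rack's x from the post (96 mm high) towards -x, rising slightly (0.1 rad). A scraper hanging here has its underside about 50 mm above the bench
- peg_tip (a point): centre of the peg's free end, a 12 mm ball at x = -35 mm in the rack's frame, 108 mm high
- slug0: punched steel slug, a disc 24 mm dia, 6 mm thick, 20 g, origin at the centre of its underside; starts lying on the plate. Four to six slugs are present (None = absent)
- slug1: punched steel slug, a disc 24 mm dia, 6 mm thick, 20 g, origin at the centre of its underside; starts lying on the plate. Four to six slugs are present (None = absent)
- slug2: punched steel slug, a disc 24 mm dia, 6 mm thick, 20 g, origin at the centre of its underside; starts lying on the plate. Four to six slugs are present (None = absent)
- slug3: punched steel slug, a disc 24 mm dia, 6 mm thick, 20 g, origin at the centre of its underside; starts lying on the plate. Four to six slugs are present (None = absent)
- slug4: punched steel slug, a disc 24 mm dia, 6 mm thick, 20 g, origin at the centre of its underside; starts lying on the plate. Four to six slugs are present (None = absent)
- slug5: punched steel slug, a disc 24 mm dia, 6 mm thick, 20 g, origin at the centre of its underside; starts lying on the plate. Four to six slugs are present (None = absent)
- valve_a: bystander, not to be disturbed: a glass valve standing on its black base, 44 mm dia, 86 mm tall, just beyond the punching plate (to its +x side)
- valve_b: bystander, not to be disturbed: a smaller glass valve standing on its black base, 44 mm dia, 76 mm tall, on the robot's side of the bench
- tape_roll: bystander, not to be disturbed: a clear roll of packing tape, 104 mm dia, 48 mm high, lying flat at the back
- screw_bowl: bystander, not to be disturbed: a small dark bowl, 76 mm dia, 32 mm high, at the back
- tube_carton: bystander, not to be disturbed: an upright carton 50 x 50 x 110 mm at the back
Things that resemble listed ones, but are neither listed nor needed, are in the scene too. Leave any blue look-alike of the scraper alone.

How it is judged:
By the outcome, as a careful person would: the job done as asked, in the order asked, and still so for the second after the job is handed in, with the robot touching nothing.
Of slug0, slug1, slug2, slug3, slug4, slug5 only 4 to 6 are there at a start; the rules pass over those that are not, and their reading is None.
At some moment in a run one of slug0, slug1, slug2, slug3, slug4, slug5 may be knocked a few centimetres aside while the robot is not near it.
Once in a run the grip may slacken for a moment while it holds something.
It also fails if it takes over 208 s, if anything falls off the work surface, if the arm or the gripper's body presses on something with over 40 N, if the wrist force passes 120 N, or if a joint passes its speed limit or range.

### The arm

A 7-joint arm with a two-finger parallel gripper is mounted at the origin on the work surface. World frame = base frame: x ahead of the robot, y to its left, z up, the work surface at z = 0. Lengths are in m, angles in degrees, forces in N, time in s.
With the tool pointing down it reaches from about 0.425 to 0.925 m from the base axis. Payload 6.8 kg.
Tool frame: the origin (TCP) lies at the very end of the fingers, on their centre line; the grasp point (between the pads) lies 19 mm behind it (ctrl.grip_point_offset is the distance from the TCP to the grasp point, in m); z points along the fingers, y is the line along which they close (so a half turn about z gives the same grasp; the last joint's range is limited). The gripper opens to 88 mm and grips with 3 to 60 N. Pads are 20 mm wide; open, the fingers measure 115 mm over their backs; the gripper's body (75 mm by 178 mm) begins 61 mm behind the grasp point.
Start: joints at [-72.084, 27.33, 1.283, 89.118, -0.659, 63.558, -4.761], TCP at [0.276, 0.616, 0.223] pointing down, gripper open.
Joint ranges: [-169.35, 169.35], [-19.33, 120.38], [-80.79, 83.38], [13.8, 139.57], [-78.32, 258.32], [9.67, 109.79], [-169.56, 169.56]. Speed limits (degrees/s): [136.94, 136.94, 180, 180, 180, 180, 180].

### API

Orientations are given as [roll, pitch, yaw] about the fixed x, y, z axes, in that order (R = Rz(yaw) Ry(pitch) Rx(roll)).
In Python, from rig import ctrl gives the robot as it stands. The module is installed in compiled form; this text tells all that it offers.
- The arm moves only by the shell command python3 -m crank 'ROWS' [OPENING] [FORCE]. ROWS is JSON, one flat list of numbers, 6 for each row, row after row: the shift along the tool's x, y, z in m, then the turn, a rotation vector about the tool's x, y, z in rad. A call has 1 to 20 rows; each row is the pose to reach, as a shift and turn from the pose commanded when the call began, along the tool's axes at that moment; what a row does not reach only later rows make up. A row lasts 1/10 s, in which the tool goes at most 50 mm and 8.59 degrees, less where a joint would pass 70% of its speed; a pose out of reach is approached as far as the arm can. A call with a gripper value outside its range is refused whole. OPENING is the opening, from 0 (shut) to 1 (fully open), set as the call begins (- or left out, the last holds). The fingers move at their own pace and stop on an object; FORCE is the grip in N (left out, the last holds). Time passes only in rows, so rows that repeat a pose let the fingers close. It gives the time, the measured TCP pose, the force, the opening and the grip force at its end, in the units of the state.
- ctrl.sense(): the state, without advancing time (a new reading comes with each control period).
- ctrl.snapshot(name): name is "scene" or "top" or "wrist"; returns a dict with "img" (400x640x3 uint8, red, green, blue), "camera_matrix" (3x3 intrinsics, pixels), "k1" (the pictures are not rectified: a ray, as slopes to the right and down, at radius r is drawn at 1 + k1 r^2 times it, then the intrinsics apply), "R" (3x3) and "t" (3): a world point X has camera coordinates R X + t; the wrist camera has in their place "T_tool_cam" (4x4, takes a point from camera to tool coordinates, whose origin is the TCP and whose axes are the flange's). Camera axes: x right, y down, z forward; pixel columns grow to the right and rows downward; lengths in m; the calibration is good to about 2 mm. A picture is of the moment at which its call begins: read the wrist's pose just before it. There is no depth.
- ctrl.hand_in(): hands the job in; it is judged then, once.
The state is a dict: "time_s": time; "qpos": joint angles; "joint_velocities": joint speeds; "effort": joint torques, N m; "position": TCP position; "eef_rot": TCP orientation; "wrist_force": force on the tool from outside, world axes, zero at the start; "wrist_torque": the same for the moment, N m; "finger_gap": finger opening in m; "gripper_force": force on a finger pad.
Only numpy, scipy, OpenCV 4.12 (cv2) and the standard library are available. Lean on these libraries where they do the work, as an engineer would, in place of code of your own. Each camera call takes 0.05 s, during which the arm holds its last target. There are 200 camera calls.

## Working session

There is one attempt and no reset: what is moved stays moved. The work goes in short steps, Python scripts to look and compute and a shell command to move; the robot and the scene stay as the last step left them, time stands still between calls to the robot, and variables do not carry over. Pictures are saved under pics/ and viewed, at most 21 in all, crops included, and the job is handed in when it is done.

```bash
mkdir -p pics; ls; cat > h.py <<'E'
import numpy as np, cv2
from rig import ctrl
from scipy.spatial.transform import Rotation as Ro
def snap(n,f=None):
    s=ctrl.sense(); d=ctrl.snapshot(n)
    if n=='wrist':
        T=np.eye(4);T[:3,:3]=Ro.from_euler('xyz',s['eef_rot'],degrees=True).as_matrix();T[:3,3]=s['position']
        W=T@np.array(d['T_tool_cam']); R=W[:3,:3].T; d['R']=R; d['t']=-R@W[:3,3]
    if f: cv2.imwrite('pics/'+f,d['img'][:,:,::-1])
    return d
def ray(d,uv):
    K=np.array(d['camera_matrix']);k=d['k1']
    p=np.linalg.solve(K,[uv[0],uv[1],1.])[:2]; q=p.copy()
    for _ in range(30): q=p/(1+k*(q@q))
    R=np.array(d['R']); return -R.T@np.array(d['t']), R.T@np.r_[q,1]
def onz(d,uv,z):
    c,v=ray(d,uv); return c+v*(z-c[2])/v[2]
def proj(d,X):
    c=np.array(d['R'])@np.array(X)+np.array(d['t']);q=c[:2]/c[2];q=q*(1+d['k1']*(q@q))
    return (np.array(d['camera_matrix'])@np.r_[q,1])[:2]
def two(d1,u1,d2,u2):
    a,v=ray(d1,u1);b,w=ray(d2,u2);v=v/np.linalg.norm(v);w=w/np.linalg.norm(w)
    s=np.linalg.lstsq(np.c_[v,-w],b-a,rcond=None)[0];p=a+v*s[0];q=b+w*s[1]
    return (p+q)/2,np.linalg.norm(p-q)
E
python3 - <<'E'
from h import *
for n in('scene','top'):
    d=snap(n,n+'0.png'); print(n,np.array(d['camera_matrix']).round(1).tolist(),d['k1'],(-np.array(d['R']).T@np.array(d['t'])).round(3))
s=ctrl.sense();print({k:s[k] for k in('time_s','position','eef_rot','wrist_force','finger_gap')})
E
```

```text
pics
scene [[442.8, 0.0, 313.3], [0.0, 442.8, 208.4], [0.0, 0.0, 1.0]] -0.04033622678593333 [1.348 0.262 1.114]
top [[408.5, 0.0, 319.6], [0.0, 408.5, 199.8], [0.0, 0.0, 1.0]] -0.02344915828497077 [0.266 0.077 1.499]
{'time_s': 0.1, 'position': array([0.27553604, 0.6156413 , 0.22180892]), 'eef_rot': array([-1.79910709e+02,  7.86867353e-03,  1.55892050e+02]), 'wrist_force': array([-1.03013208,  0.13591234,  0.18157348]), 'finger_gap': 0.08763122883120548}
```

View pics/scene0.png

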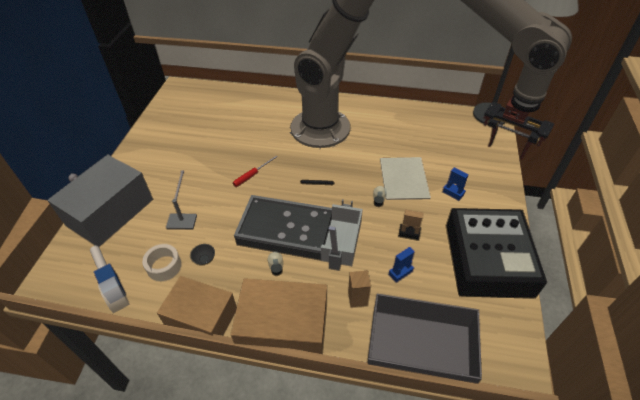

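View pics/top0.png

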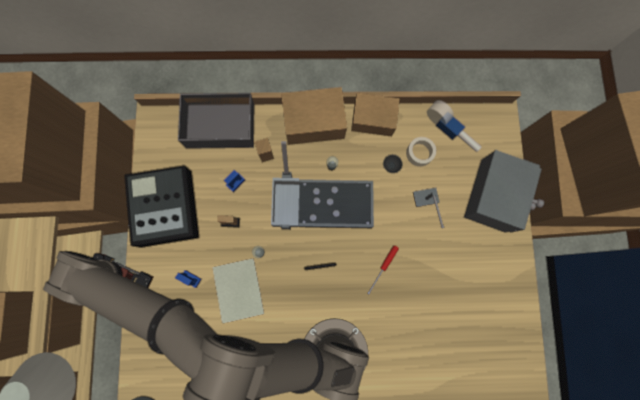

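```bash
python3 - <<'E'
import cv2,numpy as np
a=cv2.imread('pics/scene0.png')[160:300,160:430];b=cv2.imread('pics/top0.png')[130:240,215:455]
a=cv2.resize(a,(800,415),interpolation=cv2.INTER_CUBIC);b=cv2.resize(b,(800,367),interpolation=cv2.INTER_CUBIC)
cv2.imwrite('pics/cropA.png',a[:]);cv2.imwrite('pics/cropB.png',b)
E
```

```text
(no output)
```

View pics/cropA.png

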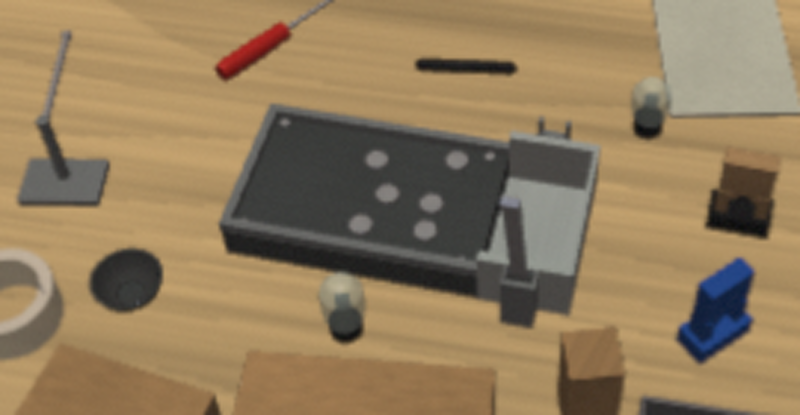

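View pics/cropB.png

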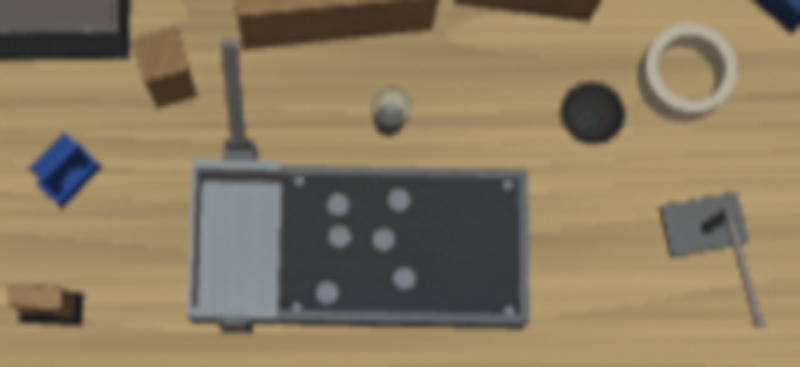

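Six slugs are visible on the plate (crop B (338,204), (399,199), (339,236), (384,239), (404,278), (327,292)); the four small corner dots are screws. Candidates for the scraper are:
- the wooden handle on a black foot, at scene (411,225) / top (229,221)
- the blue look-alikes, at scene (456,183) and (402,264)
- the brown carton, at scene (359,289)

I choose the wooden one on the black foot.

```bash
cat >> h.py <<'E'
def goal(p,yaw):
    s=ctrl.sense();R=Ro.from_euler('xyz',s['eef_rot'],degrees=True);G=Ro.from_euler('xyz',[180,0,yaw],degrees=True)
    print('rows:',(R.inv().apply(np.array(p)-s['position'])).round(4).tolist(),(R.inv()*G).as_rotvec().round(4).tolist(),
      'pos',s['position'].round(4),'rot',s['eef_rot'].round(2),'F',s['wrist_force'].round(2),'t',round(s['time_s'],1),'gap',round(s['finger_gap'],4),'gf',s['gripper_force'])
E
python3 - <<'E'
from h import *
t=ctrl.snapshot('top')
c=lambda u,v:(215+u*0.3,130+v*0.3)
for n,uv,z in [('scr',(38,298),.1),('pcorn',(525,324),.052),('pcorn',(525,172),.052),('binc',(190,320),.07),('binc',(194,164),.07),('tip',(760,325),.108),('post',(735,215),.1),('va',(390,105),.06),('slug',(338,204),.046)]:
    print(n,onz(t,c(*uv),z).round(3))
goal([0.47,0.39,0.32],100)
E
```

```text
scr [0.461 0.366 0.1  ]
pcorn [ 0.432 -0.144  0.052]
pcorn [ 0.599 -0.151  0.052]
binc [0.44  0.212 0.07 ]
binc [0.608 0.209 0.07 ]
tip [ 0.42  -0.379  0.108]
post [ 0.538 -0.364  0.1  ]
va [ 0.674 -0.004  0.06 ]
slug [0.567 0.054 0.046]
rows: [-0.2697, -0.1267, -0.0979] [-0.0012, 0.0008, 0.9755] pos [0.2756 0.6157 0.2219] rot [-1.7992e+02  1.0000e-02  1.5589e+02] F [0.55 0.3  0.39] t 0.1 gap 0.0879 gf 0.0
```

```bash
python3 -m crank '[0,0,-0.09,0,0,0.1, -0.05,-0.02,-0.1,0,0,0.2, -0.27,-0.127,-0.1,0,0,0.975, -0.27,-0.127,-0.1,0,0,0.975, -0.27,-0.127,-0.1,0,0,0.975, -0.27,-0.127,-0.1,0,0,0.975, -0.27,-0.127,-0.1,0,0,0.975, -0.27,-0.127,-0.1,0,0,0.975, -0.27,-0.127,-0.1,0,0,0.975, -0.27,-0.127,-0.1,0,0,0.975, -0.27,-0.127,-0.1,0,0,0.975, -0.27,-0.127,-0.1,0,0,0.975]'
python3 - <<'E'
from h import *
d=snap('wrist','w1.png');print(np.array(d['T_tool_cam']).round(3).tolist(),proj(d,[.461,.366,.1]))
goal([0.47,0.39,0.32],100)
E
```

```text
time_s: 1.35
position: [0.4688, 0.3917, 0.3223]
eef_rot: [-180.0, -0.0, 100.2]
wrist_force: [-0.1, -0.2, -0.6]
finger_gap: 0.0878
gripper_force: 0.0
[[0.0, -0.962, -0.273, 0.073], [1.0, 0.0, 0.0, -0.0], [-0.0, -0.273, 0.962, -0.162], [0.0, 0.0, 0.0, 1.0]] [309.70051956 189.77082575]
rows: [-0.0015, 0.0006, 0.0023] [-0.0006, -0.0001, 0.0037] pos [0.4691 0.3914 0.3223] rot [-1.7997e+02 -1.0000e-02  1.0021e+02] F [ 0.37  0.55 -0.68] t 1.4 gap 0.0878 gf 0.0
```

View pics/w1.png

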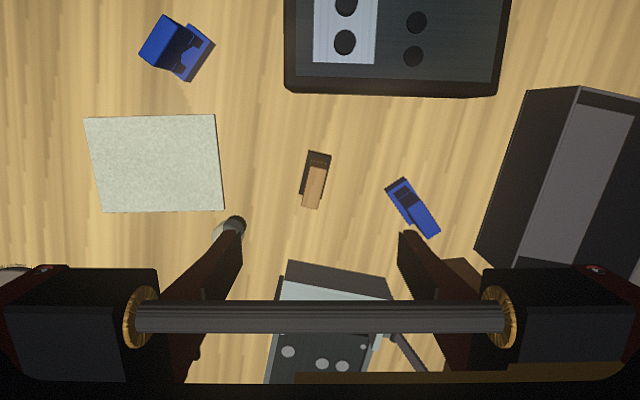

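```bash
python3 - <<'E'
import cv2,numpy as np
a=cv2.imread('pics/w1.png')[140:220,280:360];cv2.imwrite('pics/w1c.png',cv2.resize(a,(560,560),interpolation=cv2.INTER_CUBIC))
E
```

```text
(no output)
```

View pics/w1c.png

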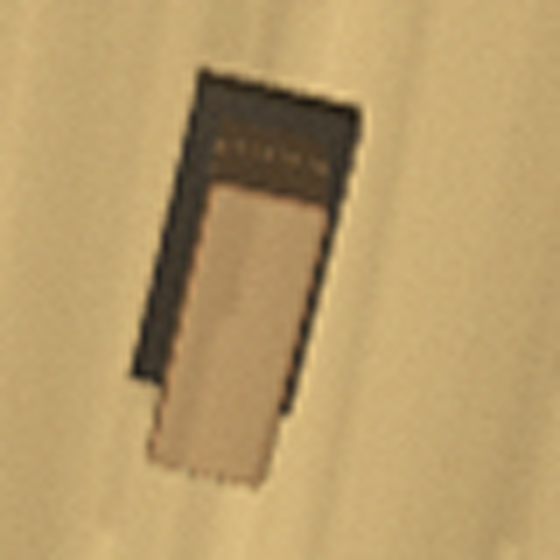

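The crop shows the wooden handle's top face with corners at (207,184), (330,208), (262,488), (148,460), above a black foot. This is the scraper.

```bash
python3 - <<'E'
from h import *
d=snap('wrist')
P=[onz(d,(280+u/7-.4,140+v/7-.4),.102) for u,v in[(207,184),(330,208),(262,488),(148,460)]]
P=np.array(P);print(P.round(4));c=P.mean(0);ax=(P[0]+P[1]-P[2]-P[3])/2;w=(P[0]+P[3]-P[1]-P[2])/2
print(c,np.linalg.norm(ax),np.linalg.norm(w),np.degrees(np.arctan2(ax[1],ax[0])),np.degrees(np.arctan2(w[1],w[0])))
Q=[onz(d,(280+u/7-.4,140+v/7-.4),.024) for u,v in[(200,70),(360,105)]];print(Q)
yaw=np.degrees(np.arctan2(ax[1],ax[0]))
goal(np.r_[c[:2],.16],yaw)
E
```

```text
[[0.4555 0.3959 0.102 ]
 [0.4776 0.3955 0.102 ]
 [0.4749 0.3425 0.102 ]
 [0.4535 0.344  0.102 ]]
[0.46538475 0.36948253 0.102     ] 0.05253471366399913 0.021723509528071054 87.4474800956468 177.45373325760056
[array([0.44991604, 0.40557837, 0.024     ]), array([0.4841339 , 0.40433637, 0.024     ])]
rows: [-0.0205, -0.0077, 0.1624] [-0.0004, -0.0, 0.2221] pos [0.4694 0.3911 0.3224] rot [-179.98   -0.    100.17] F [-0.35 -0.6  -0.03] t 1.4 gap 0.0879 gf 0.0
```

```bash
python3 -m crank '[-0.0205,-0.0077,0.05,0,0,0.11, -0.0205,-0.0077,0.1,0,0,0.222, -0.0205,-0.0077,0.13,0,0,0.222, -0.0205,-0.0077,0.16,0,0,0.222, -0.0205,-0.0077,0.19,0,0,0.222, -0.0205,-0.0077,0.21,0,0,0.222, -0.0205,-0.0077,0.23,0,0,0.222, -0.0205,-0.0077,0.25,0,0,0.222, -0.0205,-0.0077,0.2614,0,0,0.222, -0.0205,-0.0077,0.2614,0,0,0.222, -0.0205,-0.0077,0.2614,0,0,0.222]'
python3 -m crank '[0,0,0,0,0,0,0,0,0,0,0,0,0,0,0,0,0,0,0,0,0,0,0,0,0,0,0,0,0,0,0,0,0,0,0,0,0,0,0,0,0,0,0,0,0,0,0,0,0,0,0,0,0,0,0,0,0,0,0,0]' 0 50
```

```text
time_s: 2.55
position: [0.4665, 0.3688, 0.0617]
eef_rot: [180.0, -0.0, 87.3]
wrist_force: [-0.5, 0.5, 0.6]
finger_gap: 0.0881
gripper_force: 0.0
time_s: 3.55
position: [0.4661, 0.3683, 0.0611]
eef_rot: [-180.0, 0.0, 87.3]
wrist_force: [-0.3, 0.3, -1.5]
finger_gap: 0.0216
gripper_force: 50.0
```

```bash
python3 -m crank '[0,0,-0.03,0,0,0, 0,0,-0.08,0,0,0, 0,0,-0.13,0,0,0, 0,0,-0.17,0,0,0, 0,0,-0.19,0,0,0,0,0,-0.19,0,0,0]' 
python3 - <<'E'
from h import *
t=ctrl.snapshot('top'); im=cv2.imread('pics/top0.png')
hsv=cv2.cvtColor(im,cv2.COLOR_BGR2HSV)
def rep(z,m,name):
    n,l,st,ce=cv2.connectedComponentsWithStats(m)
    i=l[222,350] if l[222,350] else np.argmax(st[1:,4])+1
    c=max(cv2.findContours((l==i).astype(np.uint8),0,cv2.CHAIN_APPROX_NONE)[0],key=cv2.contourArea)[:,0,:].astype(float)
    P=np.array([onz(t,p,z)[:2] for p in c],np.float32)
    r=cv2.minAreaRect(P);print(name,len(c),np.array(r[0]).round(4),np.array(r[1]).round(4),round(r[2],2),st[i])
roi=np.zeros(im.shape[:2],np.uint8);roi[170:240,262:385]=1
rep(.04,((hsv[...,2]<70)&(roi>0)).astype(np.uint8),'dark')
rep(.052,((hsv[...,1]<70)&(roi>0)).astype(np.uint8),'grey')
print(im[204,255:385,:].tolist()[::3]);print(im[170:240,350].tolist()[::2])
E
```

```text
time_s: 4.15
position: [0.4677, 0.3694, 0.2544]
eef_rot: [179.8, -0.3, 87.3]
wrist_force: [0.8, 1.3, -2.6]
finger_gap: 0.022
gripper_force: 50.0
dark 289 [0.5275 0.0337] [0.3472 0.1467] 88.05 [ 275  182   96   42 2454]
grey 302 [0.5347 0.0342] [0.3679 0.2128] 87.59 [ 271  170  103   59 5014]
[[94, 131, 150], [94, 132, 152], [96, 136, 156], [96, 135, 155], [96, 135, 154], [103, 141, 160], [97, 96, 94], [149, 145, 138], [148, 143, 136], [147, 143, 136], [149, 144, 137], [146, 142, 135], [148, 144, 137], [147, 142, 136], [143, 139, 133], [63, 61, 58], [61, 60, 56], [61, 59, 56], [62, 60, 56], [61, 59, 56], [73, 71, 70], [73, 70, 68], [61, 60, 57], [61, 59, 56], [80, 77, 75], [114, 107, 106], [67, 65, 62], [60, 58, 55], [60, 59, 55], [61, 59, 56], [61, 59, 56], [62, 60, 57], [62, 61, 57], [62, 61, 57], [63, 61, 58], [61, 60, 56], [62, 61, 57], [62, 59, 56], [62, 60, 57], [105, 106, 104], [98, 137, 157], [98, 137, 158], [98, 137, 158], [99, 138, 160]]
[[108, 151, 173], [106, 150, 172], [102, 144, 165], [102, 143, 165], [107, 151, 173], [105, 125, 134], [92, 91, 87], [60, 59, 56], [61, 60, 57], [60, 59, 56], [62, 61, 58], [62, 61, 58], [62, 61, 57], [62, 60, 57], [61, 60, 56], [61, 59, 56], [60, 59, 56], [62, 61, 57], [62, 60, 57], [62, 60, 57], [61, 59, 56], [60, 59, 55], [60, 58, 55], [60, 58, 55], [60, 58, 54], [61, 59, 56], [61, 59, 56], [97, 94, 88], [86, 83, 79], [85, 118, 135], [101, 142, 163], [101, 142, 163], [105, 147, 168], [107, 151, 173], [106, 149, 171]]
```

```bash
python3 - <<'E'
from h import *
t=ctrl.snapshot('top'); g=cv2.imread('pics/top0.png').astype(float)[:,:,0]
def edge(vals,th):  # first crossing subpixel
    for i in range(len(vals)-1):
        if (vals[i]-th)*(vals[i+1]-th)<=0 and vals[i]!=vals[i+1]: return i+(vals[i]-th)/(vals[i]-vals[i+1])
far=[];near=[];op=[];end=[]
for c in range(308,366,2):
    if c<346: pass
    e=edge(g[186:170:-1,c],77)
    if e is not None: far.append(onz(t,(c,186-e),.04))
    e=edge(g[222:240,c],77)
    if e is not None: near.append(onz(t,(c,222+e),.052))
for r in range(188,222,2):
    e=edge(g[r,306:290:-1],100)
    if e is not None: op.append(onz(t,(306-e,r),.04))
    e=edge(g[r,360:380],77)
    if e is not None: end.append(onz(t,(360+e,r),.044))
def fit(P,name,ax):
    P=np.array(P)[:,:2]
    for _ in range(3):
        a=np.polyfit(P[:,1-ax],P[:,ax],1);r=P[:,ax]-np.polyval(a,P[:,1-ax]);P=P[abs(r)<=2*r.std()+1e-4]
    print(name,len(P),a.round(4),r.std().round(5));return a
f=fit(far,'far',0);n=fit(near,'near',0);o=fit(op,'open',1);e=fit(end,'end',1)
yaw=np.mean([-f[0],-n[0],o[0],e[0]]);print('yaw',yaw)
# far: x=f0*y+f1
ux=np.array([np.cos(yaw),np.sin(yaw)]);uy=np.array([-np.sin(yaw),np.cos(yaw)])
y0=.03;x0=.52
dx=(np.array([np.polyval(f,y0),y0])@ux-.075+np.array([np.polyval(n,y0),y0])@ux+.075)/2
do=np.array([x0,np.polyval(o,x0)])@uy; de=np.array([x0,np.polyval(e,x0)])@uy
print('widths',(np.array([np.polyval(f,y0)-np.polyval(n,y0)])), do-de)
dy=do-.12; print('dy',do-.12,de+.14)
dy=(do-.12+de+.14)/2
O=ux*dx+uy*dy;print('origin',O)
E
```

```text
far 28 [0.0328 0.6008] 0.00026
near 29 [0.0353 0.4506] 0.0003
open 17 [-0.0371  0.1387] 0.00033
end 16 [-0.0377 -0.1207] 0.00021
yaw -0.03573819894574022
widths [0.15009289] 0.25952344764547675
dy 0.017888474766512147 0.018365027121035438
origin [ 0.52560112 -0.00065371]
```

```bash
cat >> h.py <<'E'
O=np.array([.5256,-.0007,0]);PY=-.03574
RP=Ro.from_euler('z',PY)
def p2w(p): return O+RP.apply(p)
def w2p(w): return RP.inv().apply(np.array(w)-O)
def slugs(d,img):
    hsv=cv2.cvtColor(img,cv2.COLOR_RGB2HSV)
    return hsv
E
python3 - <<'E'
from h import *
t=ctrl.snapshot('top')
for u,v in [(338,204),(399,199),(339,236),(384,239),(404,278),(327,292)]:
    print((1e3*w2p(onz(t,(215+u*.3-.35,130+v*.3-.35),.046))).round(0))
goal(p2w([-.0,-.118,.2]),177.95)
E
```

```text
[41. 58. 46.]
[48. -9. 46.]
[ 5. 56. 46.]
[ 3.  7. 46.]
[-39. -15.  46.]
[-56.  68.  46.]
rows: [-0.483, 0.0789, 0.0502] [-0.0033, 0.0001, -1.5819] pos [0.4653 0.3677 0.2493] rot [-1.7988e+02  1.2000e-01  8.7310e+01] F [ 0.49 -0.29 -1.97] t 4.3 gap 0.0217 gf 49.99879717826843
```

```bash
python3 - <<'E'
from h import *
goal(p2w([-.0405,-.06,.25]),177.95)
E
```

```text
rows: [-0.4256, 0.0376, 0.0002] [-0.0033, 0.0001, -1.5819] pos [0.4653 0.3677 0.2493] rot [-1.7988e+02  1.2000e-01  8.7310e+01] F [ 0.49 -0.29 -1.97] t 4.3 gap 0.0217 gf 49.99879717826843
```

```bash
python3 -m crank '[-0.03,0.002,0,0,0,-0.13, -0.06,0.005,0,0,0,-0.26, -0.09,0.008,0,0,0,-0.39, -0.12,0.011,0,0,0,-0.52, -0.15,0.013,0,0,0,-0.65, -0.18,0.016,0,0,0,-0.78, -0.215,0.019,0,0,0,-0.91, -0.25,0.022,0,0,0,-1.04, -0.285,0.025,0,0,0,-1.17, -0.32,0.028,0,0,0,-1.3, -0.355,0.032,0,0,0,-1.43, -0.39,0.035,0,0,0,-1.54, -0.4256,0.0376,0,-0.003,0,-1.582, -0.4256,0.0376,0,-0.003,0,-1.582, -0.4256,0.0376,0,-0.003,0,-1.582, -0.4256,0.0376,0,-0.003,0,-1.582]'
python3 - <<'E'
from h import *
snap('wrist','w2.png')
goal(p2w([-.0405,-.06,.103]),177.95);print(ctrl.sense()['qpos'].round(1))
E
```

```text
time_s: 5.9
position: [0.4832, -0.0574, 0.2501]
eef_rot: [179.9, -0.0, 178.0]
wrist_force: [-0.8, -0.5, -2.0]
finger_gap: 0.022
gripper_force: 50.0
rows: [0.0004, -0.0023, 0.1474] [0.0019, 0.0002, 0.0017] pos [ 0.4834 -0.0572  0.2504] rot [1.7989e+02 1.0000e-02 1.7805e+02] F [ 0.02 -0.33 -0.95] t 6.0 gap 0.0216 gf 49.999598264694214
[-21.9   7.6  23.7 113.6  -3.7  59.5  91.6]
```

View pics/w2.png

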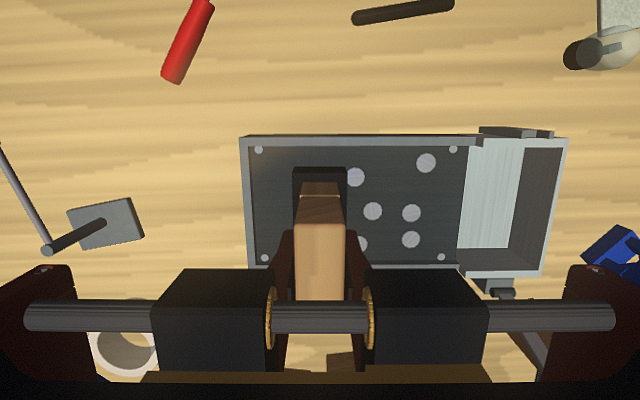

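The wrist view shows the scraper held squarely at (320,220) and the slugs at (356,177), (426,162), (372,211), (411,213), (411,239) and (361,243). I'll descend and sweep the -x lane.

```bash
python3 -m crank '[0,-0.002,0.04,0,0,0, 0,-0.002,0.08,0,0,0, 0,-0.002,0.11,0,0,0, 0,-0.002,0.13,0,0,0, 0,-0.002,0.14,0,0,0, 0,-0.002,0.145,0,0,0, 0,-0.002,0.1475,0,0,0, 0,-0.002,0.1475,0,0,0, 0,-0.002,0.1475,0,0,0]'
python3 - <<'E'
from h import *
goal(p2w([-.0405,.116,.1025]),177.95)
E
```

```text
time_s: 6.85
position: [0.4904, -0.0591, 0.1075]
eef_rot: [179.8, 0.8, 178.0]
wrist_force: [4.4, 0.3, 18.3]
finger_gap: 0.022
gripper_force: 50.0
rows: [0.0072, 0.1757, 0.0055] [0.0032, 0.0135, 0.0016] pos [ 0.4904 -0.0591  0.1075] rot [179.82   0.78 178.04] F [ 4.45  0.31 18.28] t 6.8 gap 0.022 gf 50.004247426986694
```

```bash
python3 -m crank '[0,0,-0.02,0,0,0, 0,0,-0.05,0,0,0, 0,0,-0.05,0,0,0, 0,0,-0.05,0,0,0]'
python3 - <<'E'
from h import *
d=snap('wrist','w3.png');s=ctrl.sense()
z=s['position'][2]-.061
goal(p2w([-.0405,-.06,.16]),177.95)
for zz in (z,z+.024): print(w2p(onz(d,(320,168),zz)).round(4),proj(d,p2w([-.0405-.033,-.06,zz])))
# plate near lip edges check
print([proj(d,p2w(p)) for p in ([-.085,-.15,.052],[-.075,-.14,.052],[.075,-.14,.04],[-.075,.12,.04])])
E
```

```text
time_s: 7.25
position: [0.4845, -0.0594, 0.1542]
eef_rot: [179.8, 0.2, 178.0]
wrist_force: [-0.0, -0.4, -1.8]
finger_gap: 0.0221
gripper_force: 50.0
rows: [0.0008, 0.0003, -0.0066] [0.0023, 0.0017, 0.0013] pos [ 0.4838 -0.0595  0.1534] rot [1.7987e+02 1.0000e-01 1.7802e+02] F [-0.41 -0.3  -2.1 ] t 7.3 gap 0.0215 gf 49.999094009399414
[-0.073  -0.0611  0.0924] [321.49705853 167.27326079]
[-0.0774 -0.0612  0.1164] [321.8447281  173.93008137]
[array([213.37245745, 144.93060223]), array([226.22923635, 156.85946336]), array([241.57887262, 302.76983452]), array([523.17543748, 155.6653389 ])]
```

View pics/w3.png

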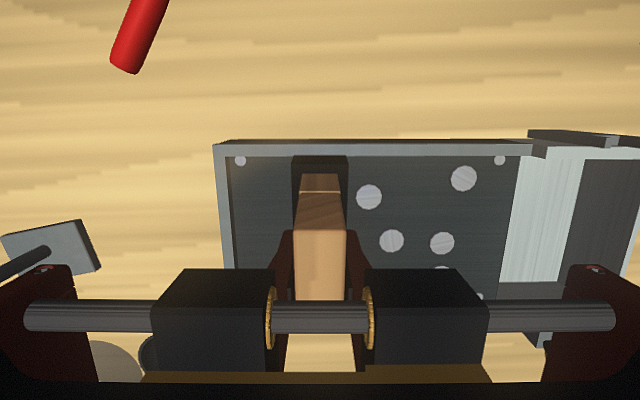

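The foot's -x edge now sits at v≈155 instead of 168. It caught the lip and tilted about 5° in the grip. I'll set it down flat on the empty part of the plate and regrip.

```bash
python3 -m crank '[-0.01,-0.01,0,0,0,0, -0.025,-0.02,0.01,0,0,0, -0.025,-0.02,0.03,0,0,0, -0.025,-0.02,0.04,0,0,0, -0.025,-0.02,0.047,0,0,0, -0.025,-0.02,0.051,0,0,0, -0.025,-0.02,0.053,0,0,0, -0.025,-0.02,0.053,0,0,0]'
python3 -m crank '[0,0,0,0,0,0,0,0,0,0,0,0,0,0,0,0,0,0]' 0.45
python3 -m crank '[0,0,0,0,0,0,0,0,0,0,0,0,0,0,0,0,0,0]'
python3 - <<'E'
from h import *
d=snap('wrist','w4.png');goal(p2w([-.02,-.08,.1025]),177.95)
g=cv2.cvtColor(d['img'],cv2.COLOR_RGB2GRAY);print(g[140:200,320].tolist());print(w2p(ctrl.sense()['position']))
E
```

```text
time_s: 8.1
position: [0.5079, -0.0813, 0.1018]
eef_rot: [179.9, 0.1, 177.9]
wrist_force: [-4.9, 0.3, 8.8]
finger_gap: 0.0217
gripper_force: 50.0
time_s: 8.4
position: [0.5087, -0.081, 0.101]
eef_rot: [179.9, 0.2, 178.0]
wrist_force: [-0.5, 0.7, -0.7]
finger_gap: 0.039
gripper_force: 0.0
time_s: 8.7
position: [0.5083, -0.0811, 0.1007]
eef_rot: [179.9, 0.1, 178.0]
wrist_force: [-0.2, -0.3, -0.3]
finger_gap: 0.0394
gripper_force: 0.0
rows: [0.0056, 0.001, -0.0018] [0.0019, 0.0019, -0.0] pos [ 0.5083 -0.0811  0.1007] rot [1.7989e+02 1.1000e-01 1.7795e+02] F [ 0.44 -0.28  0.38] t 8.8 gap 0.0392 gf 0.0
[83, 82, 80, 83, 78, 83, 75, 76, 82, 80, 79, 77, 64, 32, 34, 34, 33, 40, 48, 50, 50, 50, 51, 50, 47, 45, 53, 66, 74, 71, 73, 69, 71, 71, 71, 70, 61, 131, 115, 62, 68, 69, 69, 71, 68, 60, 67, 75, 72, 71, 72, 71, 68, 76, 77, 71, 74, 71, 69, 74]
[-0.01437294 -0.08095727  0.10072634]
```

```bash
python3 - <<'E'
from h import *
d=snap('wrist')
print(w2p(onz(d,(320,152.5),.04))*1e3,w2p(onz(d,(320,157.5),.064))*1e3, w2p(onz(d,(320,177),.142))*1e3)
i=cv2.imread('pics/w4.png')[120:320,220:440];cv2.imwrite('pics/w4c.png',cv2.resize(i,(660,600)))
E
```

```text
[-59.7832153  -81.92563578  40.        ] [-59.78625103 -82.02335627  64.        ] [-63.67654882 -82.34507586 142.        ]
```

View pics/w4c.png

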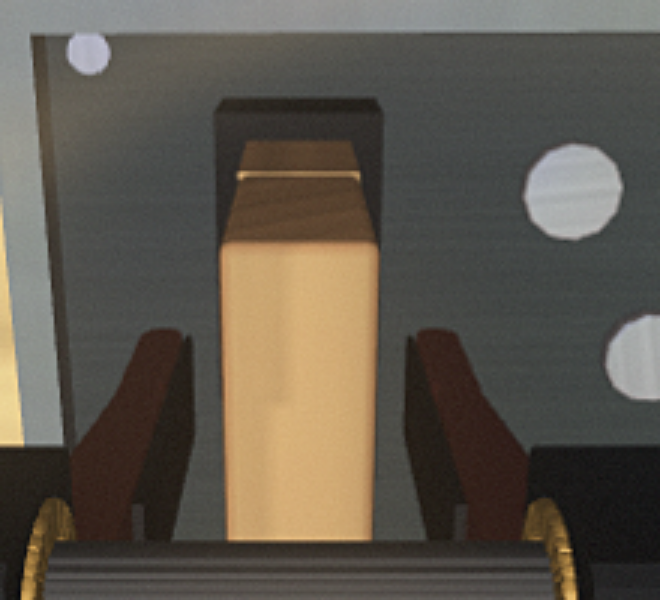

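```bash
python3 - <<'E'
from h import *
d=snap('wrist')
print(w2p(onz(d,(320,200),.142))*1e3);goal(p2w([-.027,-.081,.1005]),177.95)
E
python3 -m crank '[0.006,0,-0.001,0,0,0, 0.0125,0,-0.001,0,0,0,0.0125,0,-0.001,0,0,0,0.0125,0,-0.001,0,0,0]'
python3 - <<'E'
from h import *
d=snap('wrist');g=cv2.cvtColor(d['img'],cv2.COLOR_RGB2GRAY);print(g[140:220,312].tolist());s=ctrl.sense()
goal(p2w([-.027,-.081,.1005]),177.95);print(w2p(s['position'])*1e3)
for z,v in((.04,-.06),(.064,-.06),(.142,-.054)):print(proj(d,p2w([v,-.081,z])))
E
```

```text
[-54.34219755 -82.31107499 142.        ]
rows: [0.0126, -0.0, 0.0002] [0.0019, 0.0018, -0.0] pos [ 0.5083 -0.0811  0.1007] rot [1.7989e+02 1.1000e-01 1.7795e+02] F [ 0.93 -0.26  0.35] t 8.8 gap 0.0396 gf 0.0
time_s: 9.25
position: [0.4956, -0.0806, 0.1018]
eef_rot: [179.9, 0.1, 177.9]
wrist_force: [-0.2, 0.5, 0.3]
finger_gap: 0.0394
gripper_force: 0.0
[143, 139, 144, 141, 140, 135, 139, 139, 143, 134, 101, 75, 78, 77, 80, 76, 78, 76, 76, 76, 77, 76, 76, 74, 71, 75, 72, 75, 78, 72, 43, 31, 34, 31, 32, 32, 28, 43, 51, 48, 44, 42, 39, 42, 41, 45, 60, 67, 59, 65, 63, 63, 62, 60, 58, 62, 59, 58, 49, 132, 112, 51, 61, 69, 70, 66, 65, 65, 64, 67, 65, 61, 64, 63, 68, 68, 65, 70, 71, 67]
rows: [0.0001, -0.0001, 0.0013] [0.002, 0.0022, -0.0] pos [ 0.4959 -0.0806  0.1018] rot [1.7988e+02 1.3000e-01 1.7795e+02] F [-0.38 -0.18  0.22] t 9.3 gap 0.0394 gf 0.0
[-26.86645866 -80.93824725 101.84190407]
[321.25334008 169.68776081]
[321.55087753 176.54113252]
[323.19858431 229.54088182]
```

```bash
python3 -m crank '[0,0,0,0,0,0,0,0,0,0,0,0,0,0,0,0,0,0,0,0,0,0,0,0,0,0,0,0,0,0,0,0,0,0,0,0,0,0,0,0,0,0]' 0 60
python3 -m crank '[0,0,-0.001,0,0,0, 0.002,0.003,-0.002,0,0,0, 0.005,0.006,-0.002,0,0,0, 0.009,0.012,-0.002,0,0,0, 0.011,0.02,-0.002,0,0,0, 0.011,0.03,-0.002,0,0,0, 0.011,0.04,-0.002,0,0,0, 0.011,0.05,-0.002,0,0,0, 0.011,0.06,-0.002,0,0,0, 0.011,0.07,-0.002,0,0,0, 0.011,0.08,-0.002,0,0,0, 0.011,0.09,-0.002,0,0,0, 0.011,0.1,-0.002,0,0,0]'
python3 - <<'E'
from h import *
s=ctrl.sense();d=snap('wrist')
print(w2p(s['position'])*1e3,proj(d,p2w([-.075,-.02,.052])))
g=cv2.cvtColor(d['img'],cv2.COLOR_RGB2GRAY);print(g[135:190,312].tolist())
goal(p2w([-.038,.116,.1033]),177.95)
E
```

```text
time_s: 10.0
position: [0.496, -0.0807, 0.1017]
eef_rot: [179.9, 0.1, 177.9]
wrist_force: [0.7, 0.4, -0.3]
finger_gap: 0.0217
gripper_force: 60.0
time_s: 11.3
position: [0.4884, 0.0205, 0.1039]
eef_rot: [179.9, 0.1, 177.9]
wrist_force: [1.0, -0.4, -1.6]
finger_gap: 0.0219
gripper_force: 60.0
[-37.9200317   19.87020322 103.87831542] [263.50528744 166.34808724]
[197, 197, 197, 200, 200, 209, 219, 183, 70, 64, 68, 69, 65, 68, 80, 130, 151, 152, 150, 148, 146, 148, 144, 146, 148, 146, 147, 147, 151, 122, 81, 79, 79, 88, 64, 37, 33, 35, 36, 35, 37, 45, 45, 49, 50, 47, 46, 48, 46, 49, 57, 67, 67, 65, 65]
rows: [0.0, 0.0942, 0.0008] [0.0028, 0.0019, 0.002] pos [0.4886 0.0224 0.1039] rot [1.7984e+02 1.1000e-01 1.7806e+02] F [-0.24  1.1  -1.11] t 11.3 gap 0.0219 gf 59.99968886375427
```

```bash
python3 -m crank '[0,0.008,0,0,0,0, 0,0.016,0,0,0,0, 0,0.024,0,0,0,0, 0,0.032,0,0,0,0, 0,0.04,0,0,0,0, 0,0.048,0,0,0,0, 0,0.056,0,0,0,0, 0,0.064,0,0,0,0, 0,0.072,0,0,0,0, 0,0.08,0,0,0,0, 0,0.088,0,0,0,0, 0,0.094,0,0,0,0, 0,0.098,0,0,0,0, 0,0.098,0,0,0,0, 0,0.06,-0.03,0,0,0, 0,0.03,-0.05,0,0,0, -0.02,-0.02,-0.05,0,0,0, -0.05,-0.06,-0.05,0,0,0, -0.076,-0.082,-0.05,0,0,0, -0.076,-0.082,-0.05,0,0,0]'
python3 - <<'E'
from h import *
s=ctrl.sense();snap('top','t2.png');d=snap('wrist','w5.png')
print(w2p(s['position'])*1e3)
goal(p2w([.038,-.06,.1033]),177.95)
E
```

```text
time_s: 13.35
position: [0.564, -0.0707, 0.1545]
eef_rot: [-179.9, 0.3, 177.6]
wrist_force: [-0.6, 0.3, -1.2]
finger_gap: 0.0216
gripper_force: 60.0
[ 40.8872776  -68.62970334 154.50244908]
rows: [-0.0002, 0.004, 0.0502] [0.0016, 0.001, -0.0023] pos [ 0.561  -0.0661  0.1535] rot [1.7991e+02 6.0000e-02 1.7782e+02] F [-0.96  0.27 -1.81] t 13.4 gap 0.0219 gf 59.99941170215607
```

View pics/w5.png

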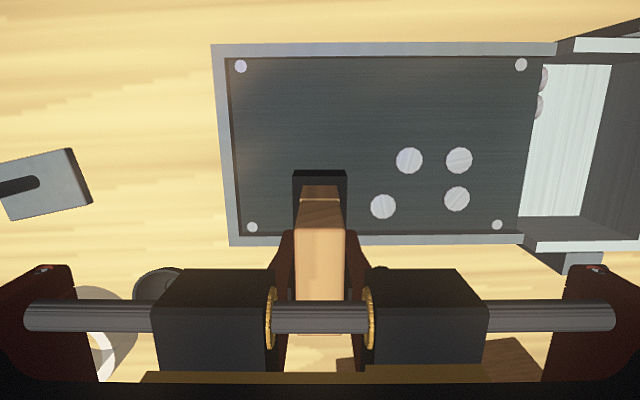

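Two slugs are in the bin (541,78), (539,105) and four remain on the plate. Next is the +x lane.

```bash
python3 -m crank '[0,0,0.02,0,0,0, 0,0,0.035,0,0,0, 0,0.004,0.045,0,0,0, 0,0.004,0.05,0,0,0, 0,0.004,0.05,0,0,0]'
python3 - <<'E'
from h import *
goal(p2w([.038,.116,.1033]),177.95)
E
```

```text
time_s: 13.95
position: [0.561, -0.0603, 0.1032]
eef_rot: [179.9, 0.0, 178.0]
wrist_force: [-0.4, 0.6, -1.2]
finger_gap: 0.0216
gripper_force: 60.0
rows: [-0.0007, 0.1743, 0.0003] [0.002, 0.0005, 0.001] pos [ 0.561  -0.0603  0.1032] rot [1.7989e+02 3.0000e-02 1.7800e+02] F [-0.37  0.57 -1.2 ] t 13.9 gap 0.0216 gf 59.99918460845947
```

```bash
python3 -m crank '[0,0.01,0,0,0,0, 0,0.02,0,0,0,0, 0,0.03,0,0,0,0, 0,0.04,0,0,0,0, 0,0.05,0,0,0,0, 0,0.06,0,0,0,0, 0,0.07,0,0,0,0, 0,0.08,0,0,0,0, 0,0.09,0,0,0,0, 0,0.1,0,0,0,0, 0,0.11,0,0,0,0, 0,0.12,0,0,0,0, 0,0.13,0,0,0,0, 0,0.14,0,0,0,0, 0,0.15,0,0,0,0, 0,0.16,0,0,0,0, 0,0.168,0,0,0,0, 0,0.174,0,0,0,0, 0,0.177,0,0,0,0, 0,0.177,0,0,0,0]'
python3 -m crank '[0,-0.02,-0.03,0,0,0, 0,-0.05,-0.05,0,0,0, 0.02,-0.1,-0.05,0,0,0, 0.04,-0.15,-0.05,0,0,0, 0.04,-0.18,-0.05,0,0,0, 0.04,-0.18,-0.05,0,0,0]'
python3 - <<'E'
from h import *
s=ctrl.sense();d=snap('wrist','w6.png')
print(w2p(s['position'])*1e3)
goal(p2w([.0,.116,.1033]),177.95)
E
```

```text
time_s: 15.95
position: [0.5679, 0.1163, 0.1042]
eef_rot: [179.9, 0.1, 178.0]
wrist_force: [-0.3, 0.7, -1.7]
finger_gap: 0.022
gripper_force: 60.0
time_s: 16.55
position: [0.5196, -0.0697, 0.1544]
eef_rot: [-180.0, 0.1, 177.4]
wrist_force: [0.1, 0.5, -1.9]
finger_gap: 0.0219
gripper_force: 60.0
[ -3.52236489 -69.1364134  154.35786331]
rows: [-0.0013, 0.1817, 0.0511] [0.0012, 0.0024, -0.0067] pos [ 0.5206 -0.0663  0.1542] rot [1.7993e+02 1.4000e-01 1.7756e+02] F [-0.44  1.14 -1.23] t 16.6 gap 0.0216 gf 59.99918818473816
```

View pics/w6.png

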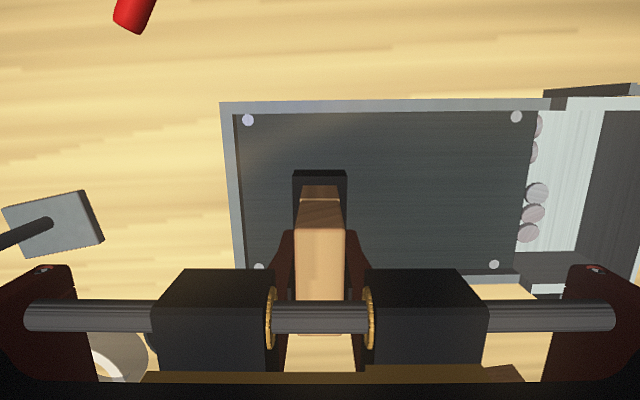

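```bash
python3 - <<'E'
from h import *
d=snap('top');b=d['img'][165:240,262:385,::-1];cv2.imwrite('pics/t3.png',cv2.resize(b,(738,450),interpolation=cv2.INTER_CUBIC))
E
```

```text
(no output)
```

View pics/t3.png

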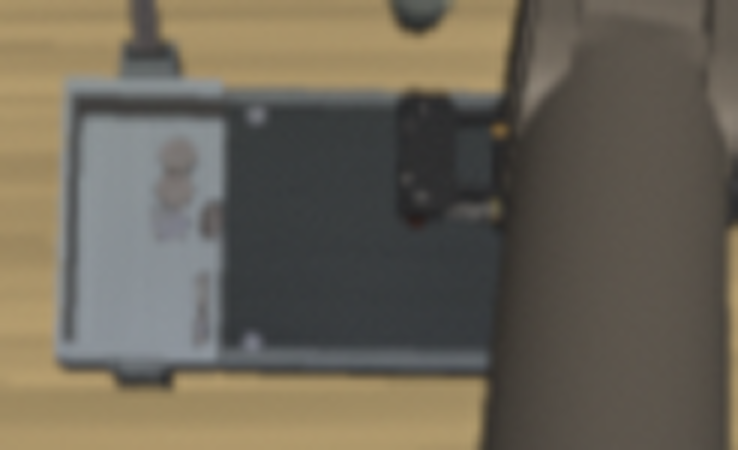

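All six slugs are in the bin, at crop (177,155), (173,188), (170,222), (210,218), (203,290), (203,330), and the plate is clear. I'll park the scraper on the plate and then close the bar.

```bash
python3 -m crank '[0,-0.01,0.02,0,0,0.0, 0,-0.02,0.035,0,0,0, 0,-0.02,0.045,0,0,0, 0,-0.02,0.05,0,0,0, 0,-0.02,0.052,0,0,0, 0,-0.02,0.0523,0,0,0, 0,-0.02,0.0523,0,0,0]'
python3 -m crank '[0,0,0,0,0,0,0,0,0,0,0,0,0,0,0,0,0,0,0,0,0,0,0,0,0,0,0,0,0,0]' 0.7
python3 - <<'E'
from h import *
s=ctrl.sense();print(s['position'],w2p(s['position']),s['eef_rot'])
goal(p2w([0.185,.165,.28]),177.95)
E
python3 -m crank '[0,0,-0.03,0,0,0, 0,0,-0.06,0,0,0, 0,0,-0.1,0,0,0, 0,0,-0.15,0,0,0, 0,0,-0.2,0,0,0, 0,0,-0.2,0,0,0, 0,0,-0.2,0,0,0]' 0
python3 - <<'E'
from h import *
d=snap('wrist','w7.png');snap('scene','s2.png')
goal(p2w([0.190,.165,.30]),177.95)
for a in(1.75,1.85,1.95): 
  for n in('scene','top'):
    q=ctrl.snapshot(n); print(a,n,proj(q,p2w([.1-.19*np.cos(a),.165,.078+.19*np.sin(a)])).round(1),proj(q,p2w([.1,.165,.078])).round(1))
E
```

```text
time_s: 17.35
position: [0.5214, -0.0819, 0.1019]
eef_rot: [179.9, 0.2, 178.0]
wrist_force: [-0.5, -0.0, -1.2]
finger_gap: 0.0216
gripper_force: 60.0
time_s: 17.85
position: [0.5209, -0.0826, 0.1016]
eef_rot: [179.9, 0.1, 177.9]
wrist_force: [-0.3, -0.3, -0.1]
finger_gap: 0.0582
gripper_force: 0.0
[ 0.520858   -0.08259904  0.10155119] [-0.00181253 -0.08201618  0.10155119] [1.79890072e+02 1.18742597e-01 1.77943599e+02]
rows: [-0.1871, 0.2474, -0.1776] [0.0019, 0.0021, -0.0001] pos [ 0.5209 -0.0826  0.1016] rot [1.7989e+02 1.2000e-01 1.7794e+02] F [-0.34 -0.29 -0.12] t 17.9 gap 0.0582 gf 0.0
time_s: 18.55
position: [0.5209, -0.0829, 0.3024]
eef_rot: [179.8, 0.3, 178.0]
wrist_force: [0.1, -0.4, -0.1]
finger_gap: 0.0093
gripper_force: 0.0
rows: [-0.1932, 0.2472, 0.0005] [0.0019, -0.0004, 0.0001] pos [ 0.5195 -0.0827  0.3001] rot [ 1.7989e+02 -2.0000e-02  1.7795e+02] F [ 0.9  -0.19 -0.61] t 18.6 gap 0.0018 gf 0.0
1.75 scene [333.  219.5] [334.5 252.1]
1.75 top [283.2 147. ] [286.4 172.2]
1.85 scene [331.5 226.4] [334.5 252.1]
1.85 top [283.5 141.8] [286.4 172.2]
1.95 scene [329.9 233.6] [334.5 252.1]
1.95 top [283.8 137. ] [286.4 172.2]
```

View pics/s2.png

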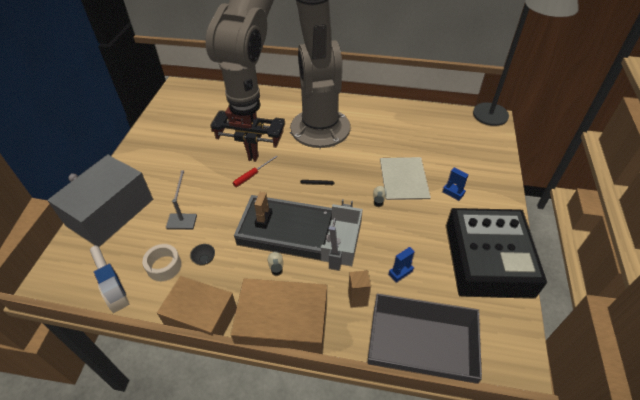

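```bash
python3 -m crank '[-0.03,0.04,0,0,0,0, -0.06,0.08,0,0,0,0, -0.09,0.12,0,0,0,0, -0.12,0.16,0,0,0,0, -0.15,0.2,0,0,0,0, -0.175,0.23,0,0,0,0, -0.198,0.2472,0,0,0,0, -0.198,0.2472,0,0,0,0, -0.198,0.2472,0.03,0,0,0, -0.198,0.2472,0.06,0,0,0, -0.198,0.2472,0.077,0,0,0, -0.198,0.2472,0.077,0,0,0, -0.198,0.2472,0.077,0,0,0]'
python3 - <<'E'
from h import *
print(w2p(ctrl.sense()['position'])*1e3);goal(p2w([.113,.165,.223]),177.95)
E
```

```text
time_s: 20.25
position: [0.7271, 0.1564, 0.2257]
eef_rot: [179.9, 0.1, 177.9]
wrist_force: [0.1, 0.2, 0.2]
finger_gap: 0.0005
gripper_force: 0.0
[195.80529844 164.20576503 225.73761229]
rows: [0.0828, 0.0007, 0.0026] [0.0015, 0.0018, -0.0008] pos [0.7271 0.1564 0.2257] rot [1.7991e+02 1.0000e-01 1.7790e+02] F [0.14 0.2  0.25] t 20.2 gap 0.0005 gf 0.0
```

```bash
python3 -m crank '[0.016,0.001,0.001,0,0,0, 0.031,0.001,0.002,0,0,0, 0.046,0.001,0.003,0,0,0, 0.061,0.001,0.003,0,0,0, 0.074,0.001,0.003,0,0,0, 0.083,0.001,0.003,0,0,0, 0.093,0.001,0.003,0,0,0, 0.103,0.001,0.004,0,0,0, 0.112,0.001,0.005,0,0,0, 0.12,0.001,0.007,0,0,0, 0.13,0.001,0.01,0,0,0, 0.14,0.001,0.013,0,0,0, 0.148,0.001,0.017,0,0,0, 0.156,0.001,0.021,0,0,0, 0.165,0.001,0.026,0,0,0, 0.173,0.001,0.032,0,0,0, 0.18,0.001,0.038,0,0,0, 0.186,0.001,0.043,0,0,0, 0.186,0.001,0.043,0,0,0]'
python3 - <<'E'
from h import *
print(w2p(ctrl.sense()['position'])*1e3);goal(p2w([-.035,.165,.081]),177.95)
E
```

```text
time_s: 22.15
position: [0.5401, 0.1649, 0.181]
eef_rot: [179.9, -0.0, 178.0]
wrist_force: [-0.5, 0.1, 0.7]
finger_gap: 0.0005
gripper_force: 0.0
[  8.60076161 166.0075645  181.01859759]
rows: [0.0436, -0.0011, 0.1] [0.0013, -0.0, 0.0004] pos [0.5401 0.1649 0.181 ] rot [179.92  -0.   177.97] F [-0.47  0.09  0.65] t 22.1 gap 0.0005 gf 0.0
```

```bash
python3 -m crank '[0.007,-0.001,0.008,0,0,0, 0.014,-0.001,0.016,0,0,0, 0.019,-0.001,0.023,0,0,0, 0.024,-0.001,0.031,0,0,0, 0.029,-0.001,0.04,0,0,0, 0.033,-0.001,0.049,0,0,0, 0.036,-0.001,0.057,0,0,0, 0.039,-0.001,0.065,0,0,0, 0.041,-0.001,0.074,0,0,0, 0.043,-0.001,0.083,0,0,0, 0.044,-0.001,0.09,0,0,0, 0.044,-0.001,0.095,0,0,0, 0.044,-0.001,0.099,0,0,0, 0.044,-0.001,0.101,0,0,0, 0.044,-0.001,0.101,0,0,0]'
python3 - <<'E'
from h import *
print(w2p(ctrl.sense()['position'])*1e3);d=snap('wrist','w8.png')
E
```

```text
time_s: 23.65
position: [0.4976, 0.1656, 0.0813]
eef_rot: [179.9, 0.1, 177.9]
wrist_force: [-1.6, -0.2, 5.1]
finger_gap: 0.0009
gripper_force: 2.6
[-33.89501706 165.23475438  81.31781331]
```

View pics/w8.png

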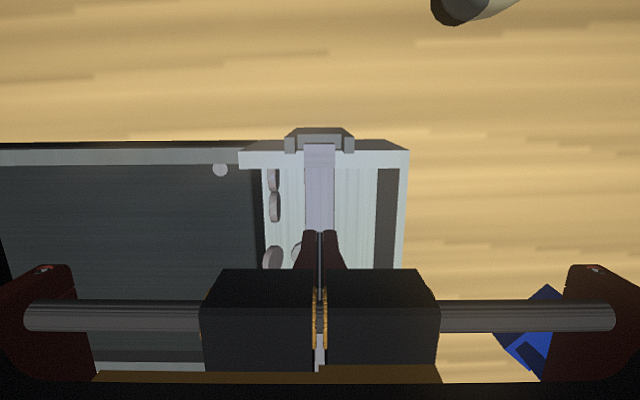

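The bar (320,190) lies between the fork prongs at (290,143) and (349,143). I'll press a little to confirm it is fully home.

```bash
python3 -m crank '[0.008,0,0.002,0,0,0,0.016,0,0.003,0,0,0,0.016,0,0.004,0,0,0,0.016,0,0.004,0,0,0]'
python3 -m crank '[0,0,-0.02,0,0,0,0,0,-0.05,0,0,0,0,0,-0.1,0,0,0,0,0,-0.14,0,0,0,0,0,-0.18,0,0,0,0,0,-0.18,0,0,0]'
python3 - <<'E'
from h import *
print(w2p(ctrl.sense()['position'])*1e3);d=snap('wrist','w9.png')
for a in (0,.03,.06): print(a,[proj(d,p2w([.1-.19*np.cos(a),.165+dy,.081+.19*np.sin(a)])).round(1) for dy in(-.008,.008)])
g=cv2.cvtColor(d['img'],cv2.COLOR_RGB2GRAY);c=int(proj(d,p2w([-.09,.165,.081]))[0]);print(c,g[130:220,c].tolist())
goal(p2w([-.0018,-.082,.28]),177.95)
E
```

```text
time_s: 24.1
position: [0.4884, 0.1674, 0.0809]
eef_rot: [179.6, 0.8, 177.9]
wrist_force: [4.7, -2.0, 21.3]
finger_gap: 0.0005
gripper_force: 10.7
time_s: 24.7
position: [0.4845, 0.1669, 0.2624]
eef_rot: [179.6, 0.6, 177.9]
wrist_force: [0.4, -0.4, -0.7]
finger_gap: 0.0006
gripper_force: 0.0
[-47.0231124  166.073939   262.38267053]
0 [array([311. , 138.6]), array([325.9, 138.5])]
0.03 [array([310.9, 139.2]), array([326. , 139.2])]
0.06 [array([310.8, 140. ]), array([326.2, 140. ])]
318 [86, 83, 120, 145, 137, 138, 112, 138, 172, 166, 166, 165, 163, 163, 163, 164, 162, 162, 158, 162, 162, 159, 161, 160, 158, 163, 164, 159, 158, 158, 162, 161, 158, 161, 160, 163, 164, 162, 163, 160, 160, 161, 161, 161, 162, 157, 160, 162, 160, 159, 160, 160, 161, 162, 159, 163, 159, 159, 161, 159, 162, 160, 164, 161, 161, 164, 161, 159, 160, 158, 160, 161, 159, 160, 159, 161, 162, 162, 160, 158, 160, 159, 160, 160, 158, 155, 157, 159, 160, 162]
rows: [-0.0469, -0.2475, -0.0215] [0.0057, 0.007, -0.0001] pos [0.4831 0.1666 0.2596] rot [179.67   0.4  177.94] F [ 0.17 -0.54 -1.48] t 24.8 gap 0.0007 gf 0.0
```

View pics/w9.png

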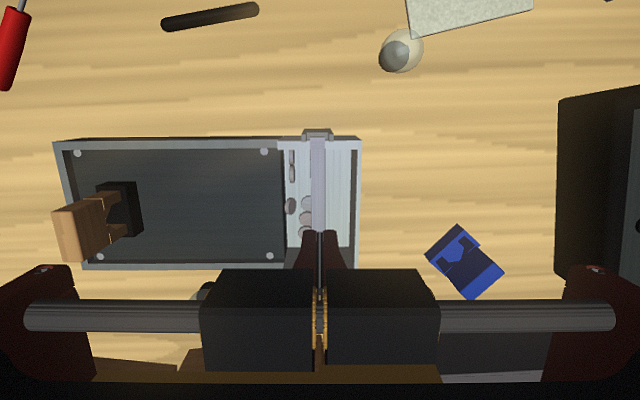

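The bar is fully home: it stopped hard at 81 mm under 21 N, and the bar end at (318,139) is seated between the prongs. Now I'll regrip the scraper.

```bash
python3 -m crank '[-0.01,-0.05,-0.01,0.003,0.003,0, -0.02,-0.1,-0.02,0.005,0.006,0, -0.03,-0.15,-0.02,0.005,0.006,0, -0.038,-0.2,-0.02,0.005,0.006,0, -0.0469,-0.2475,0,0.005,0.006,0, -0.0469,-0.2475,0.03,0.005,0.006,0, -0.0469,-0.2475,0.03,0.005,0.006,0]' 0.7
python3 - <<'E'
from h import *
goal(p2w([-.0018,-.082,.102]),177.95)
d=snap('wrist');print(proj(d,p2w([-.0018-.033,-.082,.04])),proj(d,p2w([-.0018-.027,-.082,.142])))
g=cv2.cvtColor(d['img'],cv2.COLOR_RGB2GRAY);print(g[130:240,312].tolist())
E
```

```text
time_s: 25.45
position: [0.516, -0.0848, 0.2222]
eef_rot: [-179.7, -0.7, 177.7]
wrist_force: [0.0, 1.1, 0.1]
finger_gap: 0.0528
gripper_force: 0.0
rows: [-0.0063, 0.003, 0.1201] [-0.0046, -0.0125, -0.0042] pos [ 0.516  -0.0848  0.2222] rot [-179.73   -0.72  177.71] F [0.03 1.11 0.06] t 25.4 gap 0.0528 gf 0.0
[323.57399937 155.89210921] [324.67456174 180.07643711]
[88, 87, 87, 90, 86, 87, 83, 83, 83, 83, 82, 81, 81, 76, 81, 80, 79, 79, 74, 73, 81, 75, 76, 76, 74, 75, 58, 28, 31, 42, 50, 49, 50, 51, 47, 51, 55, 54, 57, 61, 99, 118, 86, 64, 74, 70, 69, 70, 69, 69, 78, 130, 161, 161, 161, 161, 161, 162, 159, 162, 164, 163, 162, 160, 160, 164, 161, 161, 160, 159, 161, 160, 161, 160, 163, 162, 156, 160, 163, 161, 160, 163, 161, 162, 162, 164, 163, 163, 166, 163, 163, 160, 161, 163, 160, 162, 158, 164, 163, 159, 164, 163, 164, 163, 161, 163, 162, 162, 162, 163]
```

```bash
python3 -m crank '[-0.004,0.002,0.02,-0.002,-0.006,-0.003, -0.004,0.002,0.04,-0.002,-0.006,-0.003, -0.004,0.002,0.04,-0.002,-0.006,-0.003, -0.004,0.002,0.04,-0.002,-0.006,-0.003]'
python3 - <<'E'
from h import *
goal(p2w([-.0018,-.082,.102]),177.95)
E
```

```text
time_s: 25.9
position: [0.5237, -0.0801, 0.1873]
eef_rot: [-180.0, 0.1, 178.2]
wrist_force: [-0.4, -0.5, -0.2]
finger_gap: 0.0615
gripper_force: 0.0
rows: [0.0029, -0.0025, 0.0853] [-0.0008, 0.002, 0.0049] pos [ 0.5237 -0.0801  0.1873] rot [-1.7995e+02  1.1000e-01  1.7823e+02] F [-0.37 -0.51 -0.19] t 25.9 gap 0.0615 gf 0.0
```

```bash
python3 -m crank '[0.003,-0.0025,0.02,0,0.002,0.005, 0.003,-0.0025,0.04,0,0.002,0.005, 0.003,-0.0025,0.06,0,0.002,0.005, 0.003,-0.0025,0.075,0,0.002,0.005, 0.003,-0.0025,0.083,0,0.002,0.005, 0.003,-0.0025,0.0853,0,0.002,0.005, 0.003,-0.0025,0.0853,0,0.002,0.005]'
python3 -m crank '[0,0,0,0,0,0,0,0,0,0,0,0,0,0,0,0,0,0,0,0,0,0,0,0,0,0,0,0,0,0,0,0,0,0,0,0,0,0,0,0,0,0]' 0 60
python3 -m crank '[0,0,-0.01,0,0,0, 0,0,-0.04,0,0,0, 0,0,-0.08,0,0,0, 0,0,-0.12,0,0,0, 0,0,-0.15,0,0,0, 0,0,-0.15,0,0,0]'
python3 - <<'E'
from h import *
t=ctrl.snapshot('top')
# rough rack pose
print(onz(t,(215+.3*760-.35,130+.3*325-.35),.108),onz(t,(215+.3*733-.35,130+.3*213-.35),.1))
goal([.38,-.30,.25],105)
E
```

```text
time_s: 26.6
position: [0.521, -0.0836, 0.1019]
eef_rot: [-179.9, 0.1, 177.9]
wrist_force: [-0.4, 1.0, 0.1]
finger_gap: 0.0614
gripper_force: 0.0
time_s: 27.3
position: [0.5202, -0.0838, 0.101]
eef_rot: [-179.9, -0.0, 177.8]
wrist_force: [-1.1, 0.4, -0.2]
finger_gap: 0.0217
gripper_force: 60.0
time_s: 27.9
position: [0.5228, -0.0844, 0.2557]
eef_rot: [-180.0, 0.5, 177.8]
wrist_force: [0.0, 0.3, -2.8]
finger_gap: 0.022
gripper_force: 60.0
[ 0.42167989 -0.37821684  0.108     ] [ 0.54175223 -0.36074848  0.1       ]
rows: [0.1331, -0.2214, 0.0027] [0.0025, 0.0037, 1.271] pos [ 0.5214 -0.0839  0.2532] rot [-179.99    0.24  177.82] F [ 0.17 -0.62 -2.02] t 27.9 gap 0.022 gf 59.99948859214783
```

```bash
python3 - <<'E'
from h import *
goal([.40,-.46,.25],98)
E
```

```text
rows: [0.1071, -0.3805, 0.0028] [0.0028, 0.0035, 1.3932] pos [ 0.5214 -0.0839  0.2532] rot [-179.99    0.24  177.82] F [ 0.17 -0.62 -2.02] t 27.9 gap 0.022 gf 59.99948859214783
```

```bash
python3 -m crank '[0.01,-0.03,0,0,0,0.13, 0.02,-0.06,0,0,0,0.26, 0.03,-0.1,0,0,0,0.39, 0.04,-0.14,0,0,0,0.52, 0.05,-0.18,0,0,0,0.65, 0.06,-0.22,0,0,0,0.78, 0.07,-0.26,0,0,0,0.91, 0.08,-0.3,0,0,0,1.04, 0.095,-0.34,0,0,0,1.17, 0.107,-0.38,0.003,0,0,1.3, 0.107,-0.38,0.003,0.003,0.003,1.393, 0.107,-0.38,0.003,0.003,0.003,1.393, 0.107,-0.38,0.003,0.003,0.003,1.393, 0.107,-0.38,0.003,0.003,0.003,1.393]'
python3 - <<'E'
from h import *
d=snap('wrist','w10.png');goal([.40,-.46,.25],98)
print(proj(d,[.422,-.378,.108]),proj(d,[.542,-.361,.096]),ctrl.sense()['qpos'].round(1))
E
```

```text
time_s: 29.35
position: [0.3998, -0.4579, 0.2479]
eef_rot: [-179.7, -0.0, 98.2]
wrist_force: [0.6, 0.8, -1.7]
finger_gap: 0.0215
gripper_force: 60.0
rows: [-0.0019, -0.0002, -0.0018] [-0.004, -0.0004, 0.0038] pos [ 0.3999 -0.4581  0.2482] rot [-1.7977e+02 -2.0000e-02  9.8220e+01] F [-0.5   0.73 -1.76] t 29.4 gap 0.0217 gf 59.99940276145935
[356.10909822 106.99062528] [480.04924995 108.1205269 ] [  3.6  28.1  55.3  99.5 -24.8  65.9  74.5]
```

View pics/w10.png

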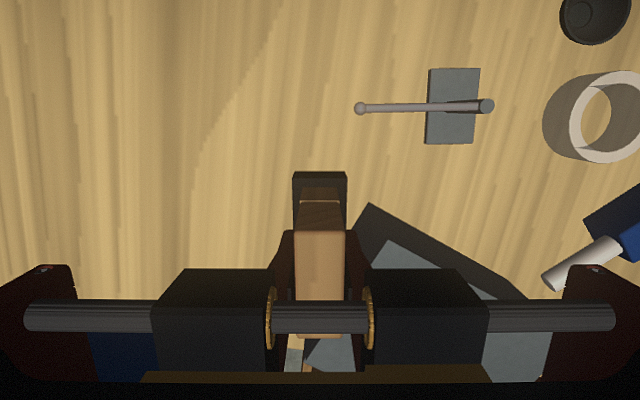

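```bash
python3 - <<'E'
from h import *
d=snap('wrist');im=d['img'];hsv=cv2.cvtColor(im,cv2.COLOR_RGB2HSV)
m=((hsv[...,1]<60)&(hsv[...,2]>60)).astype(np.uint8)
for u in list(range(352,372))+[380,390,400,410,420]:
    r=np.where(m[92:124,u])[0]+92
    print(u,(r.min(),r.max(),r.mean().round(1),len(r)) if len(r) else None)
E
```

```text
352 None
353 None
354 None
355 (np.int64(105), np.int64(110), np.float64(107.5), 6)
356 (np.int64(105), np.int64(112), np.float64(108.5), 8)
357 (np.int64(103), np.int64(112), np.float64(107.5), 10)
358 (np.int64(103), np.int64(113), np.float64(108.0), 11)
359 (np.int64(102), np.int64(113), np.float64(107.5), 12)
360 (np.int64(102), np.int64(113), np.float64(107.5), 12)
361 (np.int64(102), np.int64(113), np.float64(107.5), 12)
362 (np.int64(103), np.int64(113), np.float64(108.0), 11)
363 (np.int64(103), np.int64(112), np.float64(107.5), 10)
364 (np.int64(104), np.int64(111), np.float64(107.5), 8)
365 (np.int64(104), np.int64(111), np.float64(107.5), 8)
366 (np.int64(104), np.int64(111), np.float64(107.5), 8)
367 (np.int64(104), np.int64(111), np.float64(107.5), 8)
368 (np.int64(104), np.int64(111), np.float64(107.5), 8)
369 (np.int64(104), np.int64(111), np.float64(107.5), 8)
370 (np.int64(104), np.int64(111), np.float64(107.5), 8)
371 (np.int64(104), np.int64(111), np.float64(107.5), 8)
380 (np.int64(104), np.int64(111), np.float64(107.5), 8)
390 (np.int64(104), np.int64(111), np.float64(107.5), 8)
400 (np.int64(104), np.int64(110), np.float64(107.0), 7)
410 (np.int64(103), np.int64(110), np.float64(106.5), 8)
420 (np.int64(103), np.int64(110), np.float64(106.5), 8)
```

```bash
python3 - <<'E'
from h import *
d=snap('wrist')
P=onz(d,(360.3,107.7),.108);Q=onz(d,(420,106.6),.1035);v=(Q-P)[:2];yaw=np.arctan2(v[1],v[0]);L=np.linalg.norm(v)
Q=onz(d,(420,106.6),.108-.1*L);v=(Q-P)[:2];yaw=np.arctan2(v[1],v[0]);L=np.linalg.norm(v)
u=np.array([np.cos(yaw),np.sin(yaw),0]);M=P+.035*u
print(P,np.degrees(yaw),L,'mid',M)
A=M-.085*u;A[2]=.16
goal(A,90+np.degrees(yaw));print(A)
E
```

```text
[ 0.42620599 -0.3784744   0.108     ] 9.429275837855355 0.057097244923736586 mid [ 0.46073309 -0.37274035  0.108     ]
rows: [0.0743, -0.0121, 0.0885] [-0.0037, 0.0001, -0.0221] pos [ 0.3998 -0.4585  0.2485] rot [-1.7979e+02  1.0000e-02  9.8160e+01] F [ 0.95 -0.86 -1.72] t 29.5 gap 0.0216 gf 59.99950289726257
[ 0.37688156 -0.3866659   0.16      ]
```

```bash
python3 -m crank '[0.02,-0.006,0,-0.002,0,-0.01, 0.05,-0.012,0,-0.004,0,-0.022, 0.074,-0.012,0,-0.004,0,-0.022, 0.074,-0.012,0.03,-0.004,0,-0.022, 0.074,-0.012,0.06,-0.004,0,-0.022, 0.074,-0.012,0.088,-0.004,0,-0.022, 0.074,-0.012,0.11,-0.004,0,-0.022, 0.074,-0.012,0.119,-0.004,0,-0.022, 0.074,-0.012,0.119,-0.004,0,-0.022]'
python3 - <<'E'
from h import *
goal([.3769,-.3867,.129],99.4);goal([.4607,-.3727,.129],99.4)
d=snap('wrist','w11.png')
E
```

```text
time_s: 30.4
position: [0.3762, -0.3873, 0.129]
eef_rot: [-179.9, -0.0, 99.3]
wrist_force: [0.2, -0.0, -2.2]
finger_gap: 0.0213
gripper_force: 60.0
rows: [0.0005, 0.0008, -0.0] [-0.0013, -0.0005, -0.0014] pos [ 0.3762 -0.3873  0.129 ] rot [-1.7993e+02 -3.0000e-02  9.9320e+01] F [ 0.2  -0.   -2.22] t 30.4 gap 0.0213 gf 59.99941885471344
rows: [0.0007, 0.0858, -0.0001] [-0.0013, -0.0005, -0.0014] pos [ 0.3762 -0.3873  0.129 ] rot [-1.7993e+02 -3.0000e-02  9.9320e+01] F [ 0.2  -0.   -2.22] t 30.4 gap 0.0213 gf 59.99941885471344
```

View pics/w11.png

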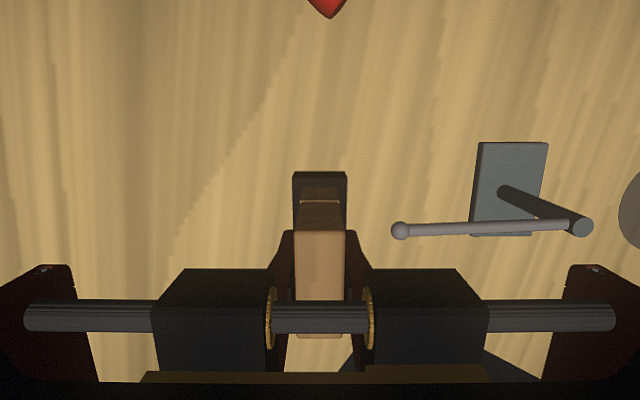

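```bash
python3 - <<'E'
from h import *
d=snap('wrist');print(onz(d,(400,230.5),.108),onz(d,(400,230.5),.104),proj(d,[.4262,-.3785,.108]))
P=onz(d,(400,230.5),.108)
for uv in((440,229),(500,226)):
    for z in (.104,.1):
        Q=onz(d,uv,z);v=Q-P;print(np.degrees(np.arctan2(v[1],v[0])),np.linalg.norm(v[:2]),z)
E
```

```text
[ 0.42651043 -0.37954315  0.108     ] [ 0.42785741 -0.3809299   0.104     ] [399.90481946 228.8923666 ]
8.04975135582132 0.02682382867043739 0.104
4.981068812293671 0.028551371362456487 0.1
10.527742156287953 0.06555058348954014 0.104
9.200615619072844 0.06801319145955353 0.1
```

```bash
python3 -m crank '[0,0.01,0,0,0,0,0,0.02,0,0,0,0,0,0.03,0,0,0,0,0,0.04,0,0,0,0,0,0.05,0,0,0,0,0,0.05,0,0,0,0]'
python3 -m crank '[0,0.008,0,0,0,0,0,0.016,0,0,0,0,0,0.024,0,0,0,0,0,0.03,0,0,0,0,0,0.036,0,0,0,0,0,0.036,0,0,0,0]'
python3 - <<'E'
from h import *
goal([.4607,-.373,.113],99.4)
d=snap('wrist','w12.png')
E
```

```text
time_s: 31.1
position: [0.4279, -0.3792, 0.1294]
eef_rot: [180.0, 0.1, 99.4]
wrist_force: [0.3, 0.0, -2.4]
finger_gap: 0.0219
gripper_force: 60.0
time_s: 31.7
position: [0.4624, -0.3737, 0.1294]
eef_rot: [180.0, 0.0, 99.4]
wrist_force: [1.0, 0.7, -1.7]
finger_gap: 0.0218
gripper_force: 60.0
rows: [0.001, -0.0016, 0.0164] [0.0, 0.0008, -0.0008] pos [ 0.4624 -0.3737  0.1294] rot [1.800e+02 4.000e-02 9.935e+01] F [ 1.04  0.73 -1.65] t 31.7 gap 0.0218 gf 59.999531507492065
```

View pics/w12.png

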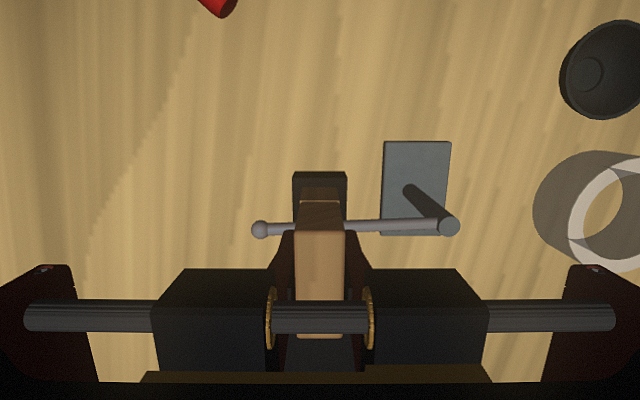

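The peg runs through the eye, with its ball at (260,229) on the near side and the post at (450,226) on the far side. Now I'll lower until the peg carries the load.

```bash
python3 -m crank '[0.001,-0.001,0.004,0,0,0,0.001,-0.001,0.008,0,0,0,0.001,-0.001,0.011,0,0,0,0.001,-0.001,0.013,0,0,0,0.001,-0.001,0.013,0,0,0]'
python3 -m crank '[0,0,0.001,0,0,0,0,0,0.002,0,0,0,0,0,0.002,0,0,0]'
python3 -m crank '[0,0,0.001,0,0,0,0,0,0.002,0,0,0,0,0,0.002,0,0,0]'
```

```text
time_s: 32.25
position: [0.4599, -0.3731, 0.1162]
eef_rot: [-180.0, 0.0, 99.3]
wrist_force: [-1.2, -0.6, -1.7]
finger_gap: 0.0216
gripper_force: 60.0
time_s: 32.55
position: [0.4603, -0.3732, 0.1152]
eef_rot: [180.0, 0.0, 99.3]
wrist_force: [-1.9, 1.3, 4.4]
finger_gap: 0.0219
gripper_force: 60.0
time_s: 32.85
position: [0.4604, -0.3734, 0.1149]
eef_rot: [179.9, -0.0, 99.3]
wrist_force: [-5.1, 6.5, 20.0]
finger_gap: 0.0217
gripper_force: 60.0
```

```bash
python3 -m crank '[0,0,-0.002,0,0,0,0,0,-0.003,0,0,0,0,0,-0.003,0,0,0]'
python3 -m crank '[0,0,0,0,0,0,0,0,0,0,0,0,0,0,0,0,0,0,0,0,0,0,0,0]' 0 4
python3 -m crank '[0,0,0,0,0,0,0,0,0,0,0,0,0,0,0,0,0,0,0,0,0,0,0,0]' 0.33
python3 -m crank '[0,0,0,0,0,0,0,0,0,0,0,0,0,0,0,0,0,0,0,0,0,0,0,0]' 0.6
python3 - <<'E'
from h import *
d=snap('wrist','w13.png');s=d['img']
g=cv2.cvtColor(s,cv2.COLOR_RGB2GRAY);np.save('g13.npy',g)
q=snap('scene','s13.png')['img'][120:260,120:330,::-1];cv2.imwrite('pics/f.png',np.hstack([cv2.resize(s[140:300,230:480,::-1],(400,256)),cv2.resize(q,(384,256))]))
E
```

```text
time_s: 33.15
position: [0.4604, -0.3732, 0.1156]
eef_rot: [180.0, 0.1, 99.3]
wrist_force: [-0.3, -0.3, 0.9]
finger_gap: 0.0215
gripper_force: 60.0
time_s: 33.55
position: [0.4603, -0.3732, 0.1155]
eef_rot: [-180.0, 0.0, 99.3]
wrist_force: [1.1, 0.5, -1.1]
finger_gap: 0.0223
gripper_force: 4.0
time_s: 33.95
position: [0.4601, -0.3733, 0.1156]
eef_rot: [-180.0, 0.0, 99.3]
wrist_force: [0.2, -0.2, 0.0]
finger_gap: 0.0293
gripper_force: 0.1
time_s: 34.35
position: [0.4601, -0.3732, 0.1155]
eef_rot: [-180.0, 0.0, 99.3]
wrist_force: [1.5, 0.1, 0.5]
finger_gap: 0.0526
gripper_force: 0.0
```

View pics/f.png

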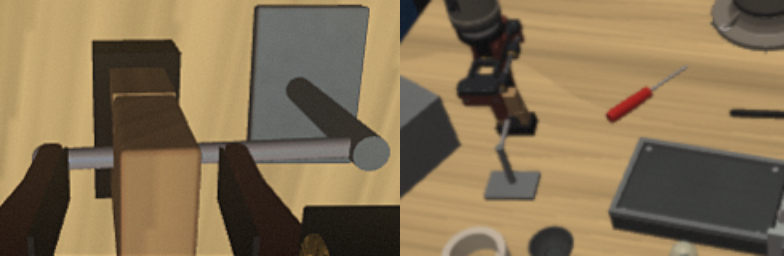

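The scraper hangs on the peg. It leans a little, following the peg's slope. I'll open fully and withdraw straight up.

```bash
python3 -m crank '[0,0,0,0,0,0,0,0,0,0,0,0,0,0,0,0,0,0,0,0,0,0,0,0]' 0.85
python3 -m crank '[0,0,-0.01,0,0,0,0,0,-0.025,0,0,0,0,0,-0.045,0,0,0,0,0,-0.07,0,0,0,0,0,-0.1,0,0,0,0,0,-0.14,0,0,0,0,0,-0.18,0,0,0,0,0,-0.18,0,0,0]'
python3 -m crank '[-0.03,-0.02,0,0,0,0,-0.06,-0.05,0,0,0,0,-0.08,-0.1,0,0,0,0,-0.08,-0.15,0,0,0,0,-0.08,-0.15,0,0,0,0,-0.08,-0.15,0,0,0,0,-0.08,-0.15,0,0,0,0,-0.08,-0.15,0,0,0,0,-0.08,-0.15,0,0,0,0,-0.08,-0.15,0,0,0,0]'
python3 - <<'E'
from h import *
a=snap('top');s=snap('scene','s14.png')
cv2.imwrite('pics/f2.png',np.hstack([cv2.resize(s['img'][150:290,150:375,::-1],(450,280),interpolation=cv2.INTER_CUBIC),cv2.resize(a['img'][165:235,265:375,::-1],(345,280),interpolation=cv2.INTER_CUBIC)]))
np.save('s14.npy',s['img'])
E
python3 -m crank '[0,0,0,0,0,0,0,0,0,0,0,0,0,0,0,0,0,0,0,0,0,0,0,0,0,0,0,0,0,0,0,0,0,0,0,0,0,0,0,0,0,0,0,0,0,0,0,0,0,0,0,0,0,0,0,0,0,0,0,0]'
python3 - <<'E'
from h import *
s=snap('scene')['img'];p=np.load('s14.npy');df=cv2.absdiff(s,p)[150:290,150:375].max(2);print((df>25).sum(),df.max())
o=cv2.imread('pics/scene0.png')[:,:,::-1];df=(cv2.absdiff(s,np.ascontiguousarray(o)).max(2)>45).astype(np.uint8)
n,l,st,c=cv2.connectedComponentsWithStats(df);print([(x[:4].tolist(),int(x[4])) for x in st[1:] if x[4]>12])
E
```

```text
time_s: 34.85
position: [0.4601, -0.3732, 0.1155]
eef_rot: [-180.0, 0.0, 99.3]
wrist_force: [-0.2, 0.4, -0.6]
finger_gap: 0.0744
gripper_force: 0.0
time_s: 35.65
position: [0.4615, -0.3759, 0.3021]
eef_rot: [179.6, 0.4, 99.2]
wrist_force: [0.0, -0.7, 0.3]
finger_gap: 0.075
gripper_force: 0.0
time_s: 36.65
position: [0.326, -0.4758, 0.2954]
eef_rot: [-180.0, 0.0, 99.4]
wrist_force: [-0.0, -0.7, -0.2]
finger_gap: 0.0748
gripper_force: 0.0
time_s: 37.75
position: [0.3251, -0.4762, 0.2956]
eef_rot: [-180.0, 0.0, 99.3]
wrist_force: [-0.0, 0.2, 0.0]
finger_gap: 0.0746
gripper_force: 0.0
0 10
[([520, 4, 48, 44], 682), ([335, 6, 28, 16], 60), ([288, 10, 28, 10], 41), ([546, 16, 24, 18], 73), ([134, 35, 9, 3], 22), ([297, 39, 27, 22], 170), ([114, 41, 21, 6], 45), ([326, 44, 13, 17], 132), ([122, 49, 19, 6], 38), ([342, 51, 5, 4], 16), ([342, 60, 2, 15], 19), ([150, 68, 5, 7], 13), ([331, 74, 8, 11], 51), ([306, 79, 20, 9], 118), ([144, 105, 7, 7], 32), ([507, 110, 8, 15], 80), ([488, 125, 27, 22], 167), ([167, 168, 29, 27], 456), ([341, 209, 7, 12], 56), ([284, 211, 7, 5], 29), ([311, 211, 7, 6], 31), ([398, 215, 25, 26], 479), ([287, 222, 7, 6], 31), ([302, 226, 7, 5], 31), ([329, 230, 8, 20], 106), ([278, 233, 7, 6], 32), ([300, 235, 7, 6], 32), ([327, 236, 3, 6], 14)]
```

View pics/f2.png

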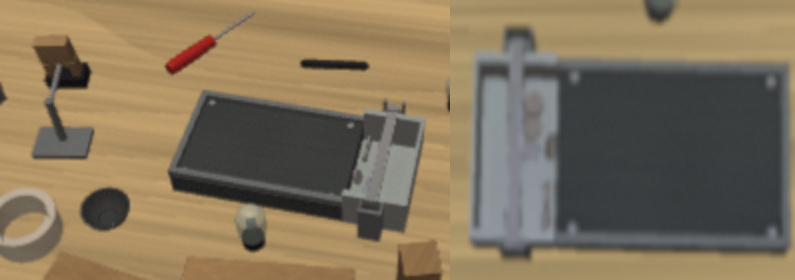

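The scraper hangs still at crop (62,60), the bar lies in its catch over the bin, the plate is empty, and the image comparison shows no bystander has moved.

```bash
python3 -c "
from rig import ctrl
print(ctrl.hand_in())"
```

```text
the job is handed in; nothing more can be done
None
```

I handed the job in at about 38 s: all six slugs are in the bin, the bar is fully home in its catch, and the scraper hangs still on the peg, leaning slightly with the peg's slope, with no bystander moved; its foot caught the plate's lip once (about 18 N), so I set it down and regripped it.

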